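# Fit the last-pin head to the last jack and hold it home

### The arm

A 6-joint arm with a two-finger parallel gripper is mounted at the origin on the work surface. World frame = base frame: x ahead of the robot, y to its left, z up, the work surface at z = 0. Lengths are in m, angles in rad, forces in N, time in s.
With the tool pointing down it reaches from about 0.275 to 1 m from the base axis. Payload 8.4 kg.
Tool frame: the origin (TCP) lies midway between the tips of the shut fingers; the grasp point (between the pads) lies grasp_offset behind it (grasp_offset is the distance from the TCP to the grasp point, in m); z points along the fingers, y is the line along which they close (so a half turn about z gives the same grasp; the last joint's range is limited). The gripper opens to 85 mm and grips with 20 to 120 N. Pads are 22 mm wide; open, the fingers measure 114 mm over their backs; the gripper's body (76 mm by 85 mm) begins 54 mm behind the grasp point. The pads swing forward as they close: fully open they stand 13 mm farther back than shut.
Start: joints at [1.181, 0.353, 1.633, -0, 1.155, -0.002], TCP at [0.236, 0.579, 0.231] pointing down, gripper open.
Joint ranges: [-2.63, 2.63], [-0.92, 2.1], [0.06, 2.66], [-1.3, 4.44], [0, 2.69], [-3.02, 3.02]. Speed limits (rad/s): [2.22, 2.22, 2.79, 3.14, 3.14, 3.14].

### API

Orientations are given as a unit quaternion [w, x, y, z].
In Python, from plant import * gives the robot as it stands.
- The arm moves only by the shell command python3 -m pendant 'ROWS' [FORCE]. ROWS is JSON, a list that holds one entry, the list of rows, each a list of 5 numbers: the shift along the tool's x, y, z as a fraction of full scale, then the turn about the tool's z as a fraction of full scale, then the closure, from -1 (fully open) to 1 (shut). In form: [[[x, y, z, yaw, fingers], ...]]. A call has 1 to 10 rows; each row is the pose to reach, as a shift and turn from the pose commanded when the call began, along the tool's axes at that moment, turning the shorter way round; what a row does not reach only later rows make up. Full scale, the value 1, is 50 cm for a shift and 360 degrees for a turn. A row lasts 1/8 s, in which the tool goes at most 62.5 mm and 10.7 degrees, less where a joint would pass 70% of its speed; a pose out of reach is approached as far as the arm can. A call with a number of a shift or a turn outside -1 to 1 is refused whole. A call with a gripper value outside its range is refused whole. The fingers move at their own pace and stop on an object; FORCE is the grip in N (left out, the last holds). Time passes only in rows, so rows that repeat a pose let the fingers close. It gives the time, the measured TCP pose, the force, the opening and the grip force at its end, in the units of the state.
- read_state(): the state, without advancing time (a new reading comes with each control period).
- camera(name): name is "scene" or "top" or "wrist"; returns a dict with "color" (400x640x3 uint8, red, green, blue), "fx", "fy", "cx", "cy" (pixels), "T" (4x4, takes a point from camera to world coordinates). Camera axes: x right, y down, z forward; pixel columns grow to the right and rows downward; lengths in m; the calibration is good to about 2 mm. A picture is of the moment at which its call begins. There is no depth.
- hand_in(): hands the job in; it is judged then, once.
The state is a dict: "t": time; "joint_pos": joint angles; "joint_velocities": joint speeds; "joint_efforts": joint torques, N m; "ee_pos": TCP position; "tcp_rot": TCP orientation; "contact_force": force on the tool from outside, world axes, zero at the start; "moment": the same for the moment, N m; "opening": finger opening in m; "grasp_force": force on a finger pad.
Only numpy, scipy, OpenCV 4.12 (cv2) and the standard library are available. Lean on these libraries where they do the work, as an engineer would, in place of code of your own. Each camera call takes 0.05 s, during which the arm holds its last target. There are 200 camera calls.

### The job

Pull open the top drawer of the little wooden cabinet by its handle and take out the steel head with the plain upright pin, leaving the domed one in the drawer. Set it over the spigot of the last jack, turn its knurled collar until the hidden keyways drop over the spigot's pins, and push it down fully home on the seat against the ejector spring. Finish while still holding it pushed home, so that I can throw the cam lever, and leave the other things on the bench and cabinet where they are.

Things in the scene. Friction and masses are not known exactly. Their poses are not given: they have to be found in the camera images.
- cabinet_drawer0 (a joint): how far the cabinet's top drawer is pulled out (m): 0 shut, grows as it comes out towards the robot, stops at 0.18. About 1 to 2 N of drag; it stays where it is left. Inside it is 278 mm wide; its sides stand 53 mm and its front board 63 mm above its floor, which is 95 mm above the bench.
- drawer_handle (a point): middle of the top drawer's bar handle: a dark steel bar 11 mm thick and 120 mm long, level, its centre 35 mm off the front board, 38 mm below the cabinet's top. The drawer slides out along this point's -x axis; its y axis runs along the bar. The wooden cabinet is 320 mm wide, 260 deep, 170 high and has two drawers.
- pin_head_mid (a point): middle of the knurled steel collar of the head to be fitted, on its axis, 19 mm above its lower face. It stands upright in the top drawer, about 60 mm behind the drawer's front, on the left or the right. Collar 52 mm across, 38 mm high; a plain steel pin 12 mm thick rises 20 mm above it on the axis. z points up along the pin. About 0.42 kg.
- pin_head: the same head; origin at the centre of the collar's lower face. A bore 30 mm across and 33 mm deep opens there, with three keyways inside it, evenly spaced, 11 mm wide, running the bore's whole depth. Nothing outside shows where they are.
- dome_head_mid (a point): middle of the collar (19 mm above its lower face) of the other head in the top drawer: the same knurled collar, but with a low steel dome 57 mm across on top, 58 mm high in all. It stays in the drawer, which carries it along.
- jack: the last jack, fixed to the bench: a grey cast base 130 x 110 mm, a round steel column 47 mm across with a flat top (the seat) 115 mm above the bench, a small cam lever low on its +y side. Origin on the column's axis at bench height, z up.
- jack_seat (a point): centre of the seat on top of the column, z up. A steel spigot 28 mm across and 31 mm tall rises from it, its top 4 mm tapered to 22 mm across. Fully home, the collar's lower face lies flat on the seat: pin_head_mid 19 mm above this point.
- spigot_pins (a point): point on the spigot's axis level with the tops of its three round pins, 19 mm above the seat. The pins are 6 mm thick, evenly spaced and stand out 4.5 mm. The spigot may be clamped at any bearing, which this point's axes do not show. A head whose keyways miss the pins rests on them here; they fit within about 5 degrees either way, and a third of a turn always meets a fit.
- ejector (a joint): how far the sprung brass sleeve round the spigot's foot is pressed down (m): 0 when free, its top then 9 mm above the seat; 0.009 flush with the seat. It pushes a head up with about 6 N when first touched and 12 N when flush. A head that drops over the pins falls 10 mm onto it.
- last_wood: bystander: wooden shoe last 250 mm long, 80 wide, 96 high, on its sole, toe along +x; origin under its middle
- last_white: bystander: white shoe last 235 mm long, 75 wide, 90 high, on its sole, toe along +x; origin under its middle
- hammer: bystander: hammer lying along its x axis, head at +x
- edge_jar: bystander: amber glass jar 60 mm across, 62 mm high; origin under its middle
- wax_tin: bystander: flat round tin 72 mm across, 24 mm high, on the cabinet's top; origin under its middle
- tape_roll: bystander: roll of tape 76 mm across, 22 mm high, lying flat; origin under its middle
- tool_pot: bystander: steel pot of tools 72 mm across, 90 mm high, about 175 mm with its tools; origin under its middle
- awl: bystander: awl 150 mm long, lying along its x axis, handle at -x
Things that resemble listed ones, but are neither listed nor needed, are in the scene too. Leave any orange look-alike of the jack alone.

How it is judged:
By the outcome, as a careful person would: the job done as asked, in the order asked, and still so for the second after the job is handed in, while the arm keeps its last pose, push and grip.
It also fails if it takes over 64 s, if anything falls off the work surface, if the arm or the gripper's body presses on something with over 40 N, if the wrist force passes 120 N, or if a joint passes its speed limit or range.

## Working session

There is one attempt and no reset: what is moved stays moved. The work goes in short steps, Python scripts to look and compute and a shell command to move; the robot and the scene stay as the last step left them, time stands still between calls to the robot, and variables do not carry over. Pictures are saved under pics/ and viewed, at most 12 in all, crops included, and the job is handed in when it is done.

```bash
ls; mkdir -p pics; cat > h.py <<'E'
from plant import *
import numpy as np, cv2, json
def snap(n,f):
    c=camera(n); cv2.imwrite('pics/'+f,c['color'][:,:,::-1]); 
    np.savez('pics/'+f[:-4]+'.npz',color=c['color'],T=c['T'],k=[c['fx'],c['fy'],c['cx'],c['cy']])
    return c
def px2w(f,u,v,z):
    d=np.load('pics/'+f+'.npz');fx,fy,cx,cy=d['k'];T=d['T']
    r=T[:3,:3]@np.array([(u-cx)/fx,(v-cy)/fy,1]);o=T[:3,3]
    return o+r*(z-o[2])/r[2]
def w2px(f,p):
    d=np.load('pics/'+f+'.npz');fx,fy,cx,cy=d['k'];T=d['T']
    q=T[:3,:3].T@(np.array(p)-T[:3,3]);return np.array([fx*q[0]/q[2]+cx,fy*q[1]/q[2]+cy])
E
python3 - <<'E'
from h import *
s=read_state();print({k:np.round(v,3).tolist() for k,v in s.items()})
for n in('scene','top'):
    c=snap(n,n+'0.png');print(n,np.round(c['T'],3).tolist(),c['fx'],c['cx'],c['cy'])
try: print(grasp_offset)
except Exception as e: print(e)
E
```

```text
pics
{'t': 0.0, 'joint_pos': [1.181, 0.354, 1.634, 0.0, 1.155, -0.002], 'joint_velocities': [0.001, -0.001, 0.0, 0.001, 0.001, 0.0], 'joint_efforts': [-0.003, -60.523, -34.207, 0.0, 0.009, 0.0], 'ee_pos': [0.236, 0.578, 0.231], 'tcp_rot': [-0.0, 0.193, 0.981, -0.001], 'contact_force': [1.098, -0.309, 0.247], 'moment': [0.018, 0.015, -0.011], 'grasp_force': 0.0, 'opening': 0.086}
scene [[0.491, 0.722, -0.488, 0.997], [0.871, -0.409, 0.271, -0.264], [-0.004, -0.558, -0.83, 0.981], [0.0, 0.0, 0.0, 1.0]] 393.7506644506443 320.70577736823935 208.16624991368923
top [[0.108, -0.971, 0.211, 0.191], [-0.994, -0.106, 0.021, 0.004], [0.002, -0.212, -0.977, 1.402], [0.0, 0.0, 0.0, 1.0]] 480.4606725604615 321.3245118042759 197.796253337614
0.0187
```

View pics/scene0.png

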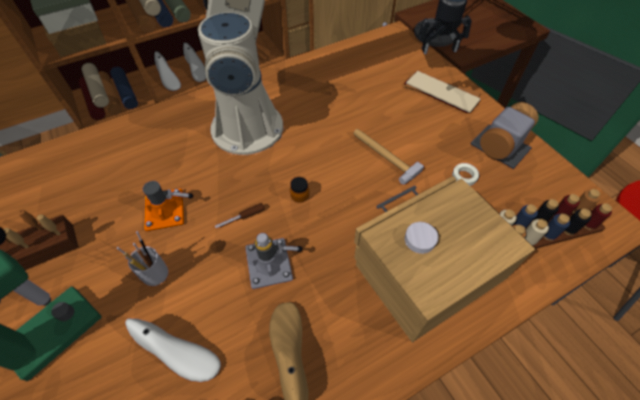

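View pics/top0.png

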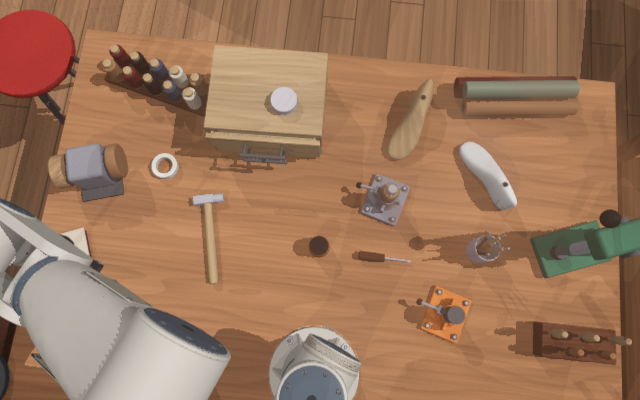

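The scene view shows the cabinet with its bar handle at about (397,197), the grey jack at (267,260) and the orange look-alike at (163,205). In the top view the handle is at (263,155), the grey jack at (388,195) and the orange one at (450,315). I take the grey one because it matches the description and orange is excluded. I'll enlarge both.

```bash
python3 - <<'E'
from h import *
a=cv2.imread('pics/top0.png')
c1=cv2.resize(a[35:185,195:345],None,fx=3.5,fy=3.5,interpolation=cv2.INTER_CUBIC)[:, :]
c2=cv2.resize(a[160:240,345:425],None,fx=3.4,fy=3.4,interpolation=cv2.INTER_CUBIC)
b=cv2.imread('pics/scene0.png')
c3=cv2.resize(b[220:300,230:310],None,fx=3.125,fy=3.125,interpolation=cv2.INTER_CUBIC)
o=np.zeros((526,800,3),np.uint8);o[:525,:525]=c1;o[:272,526:798]=c2;o[274:524,526:776]=c3
cv2.imwrite('pics/c1.png',o)
E
```

```text
(no output)
```

View pics/c1.png

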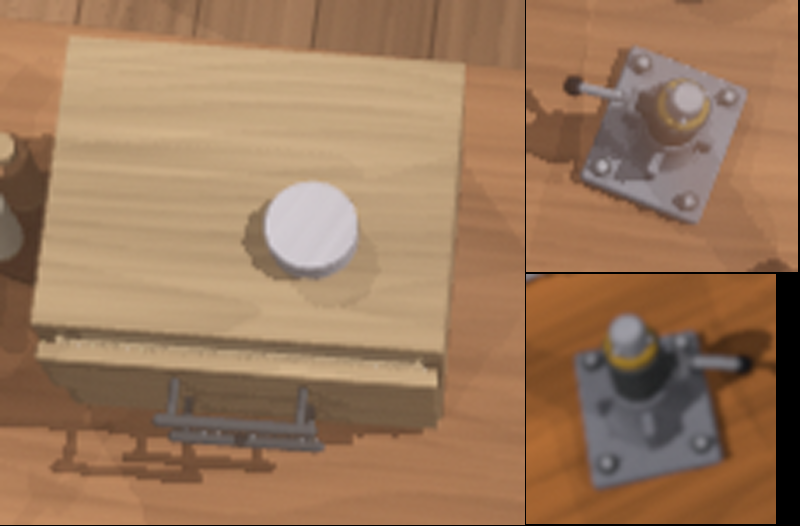

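The crop shows the upper handle bar from (155,418) to (316,428), with the lower drawer's bar just below it. The grey jack's spigot top is at (687,97) in the top view and (627,327) in the scene view, and the lever lies to its +y side.

```bash
python3 - <<'E'
from h import *
f=lambda x,y:(195+x/3.5-.36,35+y/3.5-.36)
P=lambda n,p,z:print(n,np.round(px2w('top0',*p,z),4))
a=px2w('top0',*f(155,418),.132);b=px2w('top0',*f(316,428),.132)
print('handle',a,b,(a+b)/2,np.linalg.norm(a-b),np.degrees(np.arctan2(*(a-b)[:2])))
for n,x,y in(('FL',33,325),('FR',440,355),('BL',68,38),('BR',465,63)):P(n,f(x,y),.17)
P('spig top',(392.0,188.2),.146);print(px2w('scene0',261.9,236.7,.146))
for n,x,y in(('c',635,47),('c',746,93),('c',583,180),('c',696,221)):P(n,(345+(x-526)/3.4,160+y/3.4),.015)
m=(a+b)/2
import numpy as np
from plant import *
s=read_state()
from scipy.spatial.transform import Rotation as R
q=s['tcp_rot'];r=R.from_quat([q[1],q[2],q[3],q[0]]);print(r.as_matrix().round(3))
w=camera('wrist');print((np.array(w['T'])).round(3),w['fx'])
E
```

```text
handle [0.5636214  0.27073481 0.132     ] [0.56929564 0.14356878 0.132     ] [0.56645852 0.2071518  0.132     ] 0.12729257065353988 -2.5548861205660067
FL [0.6166 0.3675 0.17  ]
FR [0.6267 0.0516 0.17  ]
BL [0.861  0.3785 0.17  ]
BR [0.8741 0.0585 0.17  ]
spig top [ 0.5095 -0.1549  0.146 ]
[ 0.50868815 -0.15737466  0.146     ]
c [ 0.5819 -0.1237  0.015 ]
c [ 0.551  -0.2236  0.015 ]
c [ 0.4586 -0.089   0.015 ]
c [ 0.4335 -0.1887  0.015 ]
[[-0.926  0.378 -0.   ]
 [ 0.378  0.926 -0.001]
 [-0.    -0.001 -1.   ]]
[[ 0.379  0.894  0.24   0.175]
 [ 0.926 -0.365 -0.099  0.603]
 [-0.001  0.26  -0.966  0.373]
 [ 0.     0.     0.     1.   ]] 283.8054195487754
```

```bash
cat >> h.py <<'E'
from scipy.spatial.transform import Rotation as R
def goto(p,yaw_y=None):
    "fractions for target TCP p and tool-y world heading (deg), tool down"
    s=read_state();q=s['tcp_rot'];M=R.from_quat([q[1],q[2],q[3],q[0]]).as_matrix()
    d=M.T@(np.array(p)-s['ee_pos'])/.5;t=0
    if yaw_y is not None:
        c=np.degrees(np.arctan2(M[1,1],M[0,1]));t=-((yaw_y-c+180)%360-180)/360
    print('rows',d.round(4),'yaw',round(t,4),'| ee',np.round(s['ee_pos'],4),'F',np.round(s['contact_force'],1),'open',round(s['opening'],4),'gf',round(s['grasp_force'],1),'j',np.round(s['joint_pos'],2),'t',s['t'])
E
python3 -c "
from h import *
goto([.566,.207,.231],2.1)"
```

```text
rows [-8.914e-01 -4.380e-01 -1.000e-04] yaw 0.1825 | ee [0.2362 0.5783 0.2307] F [-0.6 -0.   0. ] open 0.0852 gf 0.0 j [ 1.18  0.35  1.63 -0.    1.16 -0.  ] t 0.15
```

```bash
python3 -m pendant '[[[-0.891,-0.438,0,0.1825,0.35],[-0.891,-0.438,0,0.1825,0.35],[-0.891,-0.438,0,0.1825,0.35],[-0.891,-0.438,0,0.1825,0.35],[-0.891,-0.438,0,0.1825,0.35],[-0.891,-0.438,0,0.1825,0.35],[-0.891,-0.438,0,0.1825,0.35],[-0.891,-0.438,0,0.1825,0.35],[-0.891,-0.438,0,0.1825,0.35],[-0.891,-0.438,0,0.1825,0.35]]]' 60
python3 - <<'E'
from h import *
goto([.566,.207,.231],2.1)
a=snap('wrist','w1.png')['color'];t=snap('top','top1.png')['color']
d=cv2.resize(t[130:230,200:320],None,fx=3.2,fy=3.2,interpolation=cv2.INTER_CUBIC)
print(w2px('w1',[.566,.207,.132]),w2px('w1',[.564,.267,.132]),w2px('w1',[.568,.147,.132]))
E
```

```text
t: 1.4
ee_pos: [0.5655, 0.2073, 0.2309]
tcp_rot: [-0.0, 0.694, 0.72, -0.0]
contact_force: [0.8, 0.2, 0.5]
opening: 0.0277
grasp_force: 0.0
rows [-0.0007  0.001  -0.0003] yaw -0.0002 | ee [0.5655 0.2073 0.2309] F [0.8 0.2 0.5] open 0.0277 gf 0.0 j [0.35 0.32 1.68 0.   1.14 0.31] t 1.4
[317.2644638  196.24981029] [317.4735004 126.2861688] [317.07987144 258.0320728 ]
```

View pics/w1.png

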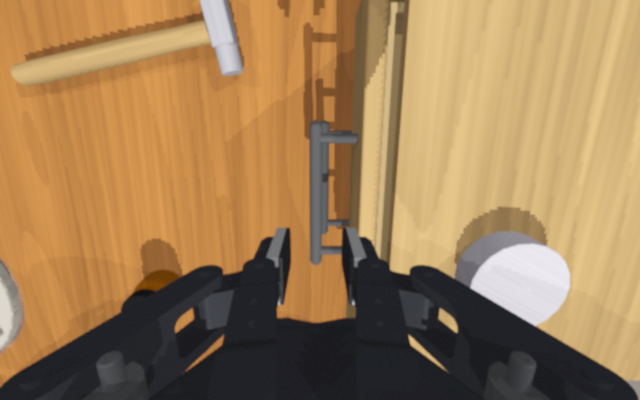

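The wrist view shows the bar vertical at u=316, rows 122 to 263, midway between the fingers and where I predicted it (317, 126 to 258). Descending and gripping.

```bash
python3 -m pendant '[[[0,0,0.1,0,0.35],[0,0,0.17,0,0.35],[0,0,0.23,0,0.35],[0,0,0.23,0,0.35],[0,0,0.23,0,0.9],[0,0,0.23,0,0.9],[0,0,0.23,0,0.9]]]' 60
python3 -c "
from h import *
y=np.radians(2.1)
s=read_state()['ee_pos']
goto([s[0]-.176*np.cos(y),s[1]-.176*np.sin(y),s[2]],None)"
```

```text
t: 2.38
ee_pos: [0.5657, 0.2086, 0.1166]
tcp_rot: [-0.0, 0.694, 0.72, 0.001]
contact_force: [-2.0, 5.9, 1.5]
opening: 0.0087
grasp_force: 58.5
rows [-0.00e+00 -3.52e-01 -1.00e-04] yaw 0 | ee [0.5657 0.2086 0.1166] F [-2.   5.9  1.5] open 0.0087 gf 58.5 j [0.35 0.45 1.78 0.   0.92 0.31] t 2.375
```

```bash
python3 -m pendant '[[[0,-0.03,0,0,0.9],[0,-0.08,0,0,0.9],[0,-0.13,0,0,0.9],[0,-0.18,0,0,0.9],[0,-0.23,0,0,0.9],[0,-0.28,0,0,0.9],[0,-0.33,0,0,0.9],[0,-0.352,0,0,0.9],[0,-0.352,0,0,0.9]]]'
python3 -m pendant '[[[0,0,0,0,0.35],[0,0,0,0,0.35],[0,0,-0.1,0,0.35],[0,0,-0.22,0,0],[0,0,-0.3,0,-0.5],[0,0,-0.3,0,-1]]]'
python3 - <<'E'
from h import *
goto([.5,.2,.26],None)
a=snap('top','top2.png')['color'];s=snap('scene','s2.png')['color'];snap('wrist','w2.png')
o=np.zeros((560,800,3),np.uint8)
o[:560,:480]=cv2.resize(a[70:210,200:320],(480,560),interpolation=cv2.INTER_CUBIC)
o[:400,480:]=cv2.resize(s[150:270,345:441],(320,400),interpolation=cv2.INTER_CUBIC)
cv2.imwrite('pics/c2.png',o[:,:,::-1])
E
```

```text
t: 3.5
ee_pos: [0.3926, 0.2025, 0.1167]
tcp_rot: [0.001, 0.694, 0.72, 0.003]
contact_force: [11.3, 6.0, -15.8]
opening: 0.0088
grasp_force: 60.5
t: 4.25
ee_pos: [0.3915, 0.2016, 0.2694]
tcp_rot: [0.001, 0.694, 0.72, 0.003]
contact_force: [-1.5, 0.6, 0.1]
opening: 0.0767
grasp_force: 0.0
rows [-0.0112  0.2167  0.0198] yaw 0 | ee [0.3915 0.2016 0.2694] F [-1.5  0.6  0.1] open 0.0767 gf 0.0 j [ 0.47  0.01  1.97 -0.    1.16  0.44] t 4.25
```

View pics/c2.png

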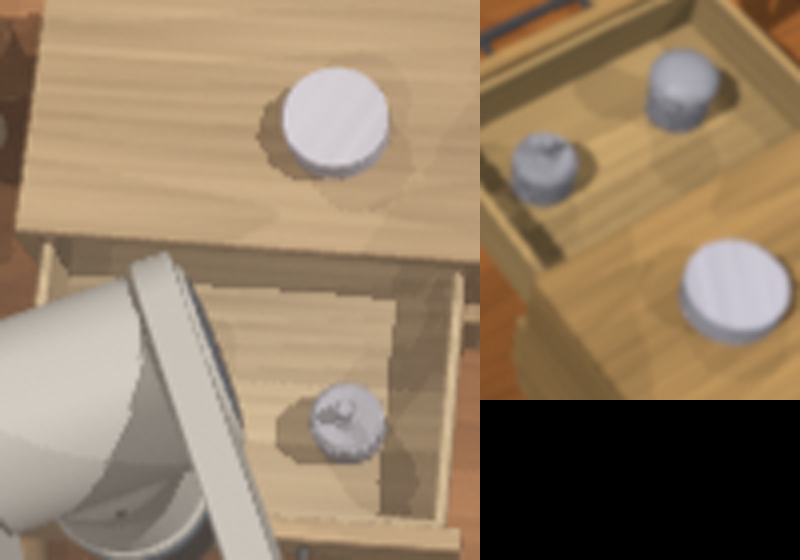

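The crop shows two heads in the open drawer. The one at (348,420) in the top view and (545,165) in the scene view has a plain pin on its collar. The one at (682,85) in the scene view has the smooth dome and stays. I'll measure the pin head and check it in the wrist view.

```bash
python3 - <<'E'
from h import *
print(px2w('top2',286.9,175.0,.133),px2w('top2',285.2,171.8,.153))
print(px2w('scene0' if 0 else 's2',364.4,197.8,.133),px2w('s2',345+70/3.333,150+146/3.333,.153))
p=px2w('top2',286.9,175.0,.133);print(w2px('w2',p),w2px('w2',[p[0],p[1],.153]))
a=cv2.imread('pics/w2.png');cv2.imwrite('pics/w2c.png',a)
E
```

```text
[0.5185164  0.13169813 0.133     ] [0.52170069 0.13533137 0.153     ]
[0.52681224 0.12911519 0.133     ] [0.52925432 0.13037562 0.153     ]
[434.88157921 254.04517912] [443.02275831 263.27139323]
```

View pics/w2.png

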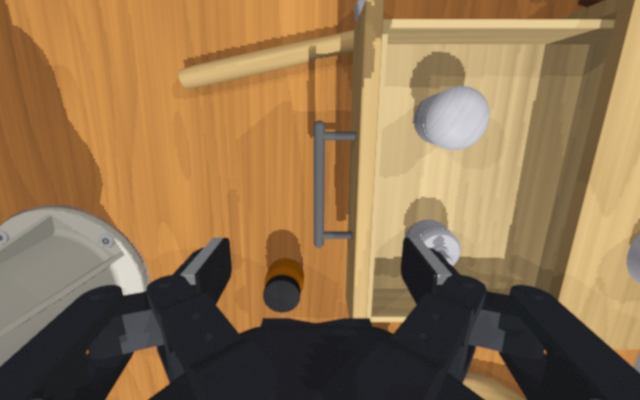

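Wrist view: the domed head is at (455,117), and the pin head at about (435,243), partly behind a finger, close to my prediction. The drawer front is at u≈365. I'll move above the pin head and look straight down on it.

```bash
python3 -c "
from h import *
goto([.522,.131,.255],92.1)"
```

```text
rows [-0.1486  0.2602  0.0202] yaw -0.2501 | ee [0.3893 0.2005 0.2653] F [-0.6 -0.7 -0.3] open 0.0855 gf 0.0 j [ 0.47  0.02  1.97 -0.    1.15  0.44] t 4.4
```

```bash
python3 -m pendant '[[[-0.149,0.26,0.02,-0.25,-1],[-0.149,0.26,0.02,-0.25,-1],[-0.149,0.26,0.02,-0.25,-1],[-0.149,0.26,0.02,-0.25,-1],[-0.149,0.26,0.02,-0.25,-1],[-0.149,0.26,0.02,-0.25,-1],[-0.149,0.26,0.02,-0.25,-1],[-0.149,0.26,0.02,-0.25,-1],[-0.149,0.26,0.02,-0.25,-1],[-0.149,0.26,0.02,-0.25,-1]]]' 60
python3 - <<'E'
from h import *
goto([.522,.131,.255],92.1)
w=snap('wrist','w3.png')
print(w2px('w3',[.522,.131,.133]),w2px('w3',[.522,.131,.153]),w2px('w3',[.548,.131,.133]),w2px('w3',[.522,.157,.133]))
print(w['T'].round(3) if hasattr(w['T'],'round') else w['T'])
E
```

```text
t: 5.65
ee_pos: [0.5218, 0.131, 0.2545]
tcp_rot: [-0.002, -0.018, 1.0, -0.0]
contact_force: [1.1, 0.2, -0.6]
opening: 0.0853
grasp_force: 0.0
rows [-0.0004 -0.0001 -0.001 ] yaw -0.0002 | ee [0.5218 0.131  0.2545] F [ 1.1  0.2 -0.6] open 0.0853 gf 0.0 j [ 0.24  0.2   1.79 -0.    1.16 -1.36] t 5.65
[315.67051211 190.68563412] [315.64153358 196.12493901] [314.74618722 216.3073301 ] [342.70503843 191.61239327]
[[-0.035  0.966  0.257  0.456]
 [ 0.999  0.034  0.008  0.129]
 [-0.001  0.257 -0.966  0.397]
 [ 0.     0.     0.     1.   ]]
```

View pics/w3.png

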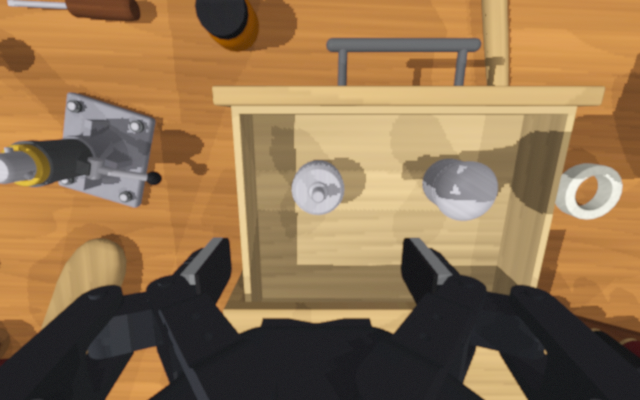

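The wrist view puts the collar at (317.5,188) and the pin top at (319,194), about 2 mm from my estimate, so the head is near (0.5195, 0.133). There is clearance to the right wall (u≈245) and to the dome at (462,188). Descending.

```bash
python3 -m pendant '[[[0.005,0.004,0.08,0,-0.75],[0.005,0.004,0.18,0,-0.75],[0.005,0.004,0.25,0,-0.75],[0.005,0.004,0.29,0,-0.75],[0.005,0.004,0.308,0,-0.75],[0.005,0.004,0.308,0,-0.75]]]' 60
python3 - <<'E'
from h import *
goto([.5195,.133,.099],92.1)
snap('wrist','w4.png')
print(w2px('w4',[.5195,.133,.133]),w2px('w4',[.5195,.133,.153]))
E
```

```text
t: 6.45
ee_pos: [0.5198, 0.1331, 0.1018]
tcp_rot: [-0.001, -0.018, 1.0, -0.0]
contact_force: [0.5, -0.1, -0.5]
opening: 0.0745
grasp_force: 0.0
rows [ 0.0006 -0.0001  0.0057] yaw -0.0002 | ee [0.5198 0.1331 0.1018] F [ 0.5 -0.1 -0.5] open 0.0745 gf 0.0 j [ 0.25  0.38  1.93 -0.    0.83 -1.36] t 6.45
[315.12942526 273.80639365] [314.9842969  302.15624567]
```

View pics/w4.png

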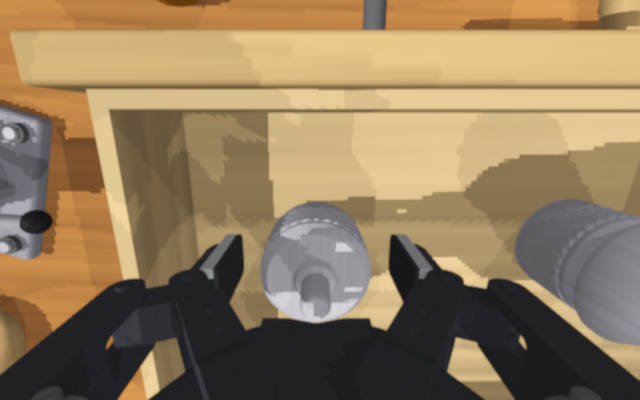

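The collar spans u 262–370 and the pin top is at (316,303), matching the prediction, so the head is centred between the fingers. Lowering 3 mm and gripping.

```bash
python3 -m pendant '[[[0.001,0,0.006,0,-0.75],[0.001,0,0.006,0,-0.4],[0.001,0,0.006,0,0],[0.001,0,0.006,0,0.4],[0.001,0,0.006,0,0.4],[0.001,0,0.006,0,0.4]]]' 100
python3 -m pendant '[[[0,0,-0.03,0,0.4],[0,0,-0.1,0,0.4],[0,0,-0.2,0,0.4],[0,0,-0.28,0,0.4],[0,0,-0.28,0,0.4]]]' 100
python3 - <<'E'
from h import *
goto([.509,-.156,.24],None)
snap('wrist','w5.png')
E
```

```text
t: 7.25
ee_pos: [0.5205, 0.1332, 0.1004]
tcp_rot: [0.001, -0.018, 1.0, 0.0]
contact_force: [-0.5, -1.2, 6.0]
opening: 0.0494
grasp_force: 104.1
t: 7.88
ee_pos: [0.5212, 0.1336, 0.2429]
tcp_rot: [0.003, -0.018, 1.0, 0.001]
contact_force: [0.4, 0.7, -4.8]
opening: 0.0494
grasp_force: 104.9
rows [ 0.0455 -0.578   0.0047] yaw 0 | ee [0.5212 0.1336 0.2429] F [ 0.4  0.7 -4.8] open 0.0494 gf 104.9 j [ 0.25  0.2   1.81  0.    1.12 -1.36] t 7.875
```

The head is held: 4.8 N down is its weight and the opening matches. I'll move partway to the jack and measure it and the held pin with the wrist camera.

```bash
python3 -m pendant '[[[0.02,-0.1,0,0,0.4],[0.024,-0.2,0,0,0.4],[0.024,-0.3,0,0,0.4],[0.024,-0.4,0,0,0.4],[0.024,-0.4,0,0,0.4],[0.024,-0.4,0,0,0.4]]]' 100
python3 - <<'E'
from h import *
goto([.509,-.156,.24],92.1)
a=snap('wrist','w6.png')['color']
e=np.array(read_state()['ee_pos']);
p=lambda P:print(w2px('w6',P).round(1))
p([.509,-.156,.146]);p([.509,-.156,.115]);p(e+[0,0,.0326]);p(e+[0,0,.0526])
o=np.zeros((600,800,3),np.uint8)
o[:,:400]=cv2.resize(a[110:260,160:260],(400,600),interpolation=cv2.INTER_CUBIC)
o[:,400:]=cv2.resize(a[200:350,270:370],(400,600),interpolation=cv2.INTER_CUBIC)
cv2.imwrite('pics/c6.png',o[:,:,::-1])
E
```

```text
t: 8.68
ee_pos: [0.5137, -0.067, 0.2377]
tcp_rot: [-0.002, -0.018, 1.0, 0.0]
contact_force: [0.4, -0.0, -4.0]
opening: 0.0497
grasp_force: 105.6
rows [ 0.0157 -0.1775 -0.0048] yaw -0.0002 | ee [ 0.5137 -0.067   0.2377] F [ 0.4 -0.  -4. ] open 0.0497 gf 105.6 j [-0.13  0.18  1.85  0.    1.11 -1.74] t 8.675
[211.2 190.1]
[222.7 182.3]
[316.5 277. ]
[316.6 306.3]
```

View pics/c6.png

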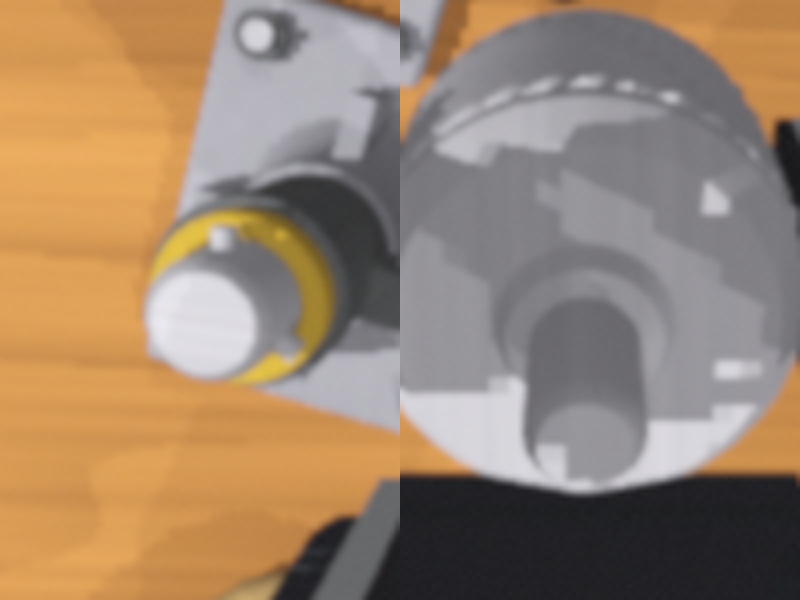

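The spigot top measures (210.9,190.1) against a predicted (211.2,190.1), so the jack is confirmed at (0.509,-0.156). The held pin top is at (317,309.6), about 1 mm in +x of the TCP. Moving above the spigot.

```bash
python3 -m pendant '[[[0.017,-0.1,0,0,0.4],[0.017,-0.1775,0,0,0.4],[0.017,-0.1775,0.08,0,0.4],[0.017,-0.1775,0.14,0,0.4],[0.017,-0.1775,0.14,0,0.4],[0.017,-0.1775,0.14,0,0.4]]]' 100
python3 - <<'E'
from h import *
goto([.5083,-.156,.1394],92.1)
a=snap('scene','s7.png')['color'];b=snap('top','t7.png')['color']
o=np.zeros((400,800,3),np.uint8)
o[:,:400]=cv2.resize(a[190:290,215:315],(400,400),interpolation=cv2.INTER_CUBIC)
o[:,400:]=cv2.resize(b[150:250,340:440],(400,400),interpolation=cv2.INTER_CUBIC)
cv2.imwrite('pics/c7.png',o[:,:,::-1])
E
```

```text
t: 9.48
ee_pos: [0.5103, -0.1555, 0.1701]
tcp_rot: [0.0, -0.019, 1.0, -0.0]
contact_force: [0.5, 0.8, -3.5]
opening: 0.0494
grasp_force: 106.0
rows [ 0.0041 -0.0008  0.0614] yaw 0.0001 | ee [ 0.5103 -0.1555  0.1701] F [ 0.5  0.8 -3.5] open 0.0494 gf 106.0 j [-0.3   0.28  1.89  0.    0.97 -1.91] t 9.475
```

View pics/c7.png

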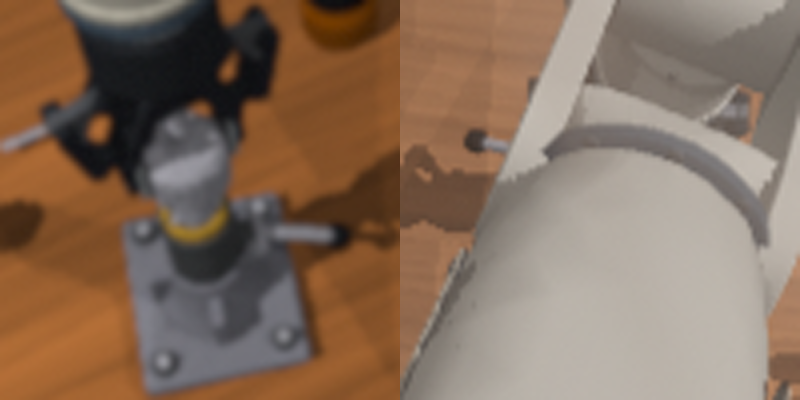

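The scene crop shows the head hanging just above the spigot and in line with it, with the yellow sleeve visible below. Lowering onto the pins.

```bash
python3 -m pendant '[[[0.004,-0.001,0.02,0,0.4],[0.004,-0.001,0.04,0,0.4],[0.004,-0.001,0.055,0,0.4],[0.004,-0.001,0.068,0,0.4],[0.004,-0.001,0.068,0,0.4]]]' 100
python3 -c "
from h import *
goto([.5083,-.156,.1394],92.1)"
```

```text
t: 10.2
ee_pos: [0.5078, -0.1568, 0.1383]
tcp_rot: [0.0, -0.018, 1.0, -0.0]
contact_force: [-14.3, 4.4, 37.1]
opening: 0.0496
grasp_force: 110.9
rows [-0.0011  0.0015 -0.0022] yaw -0.0001 | ee [ 0.5078 -0.1568  0.1383] F [-14.3   4.4  37.1] open 0.0496 gf 110.9 j [-0.3   0.32  1.92  0.    0.9  -1.91] t 10.2
```

The head is resting on the pins: z is 19 mm above home with 37 N. The −14 N side force means I should ease 2 mm towards −x and lighten the push. Then I'll turn in small steps.

```bash
python3 -m pendant '[[[0.004,0.001,-0.003,0,0.4],[0.004,0.001,-0.003,0.01,0.4],[0.004,0.001,-0.003,0.02,0.4],[0.004,0.001,-0.003,0.03,0.4],[0.004,0.001,-0.003,0.04,0.4],[0.004,0.001,-0.003,0.05,0.4]]]' 100
python3 -c "
from h import *
goto([.5083,-.156,.1394],92.1);print(read_state()['moment'])"
```

```text
t: 10.95
ee_pos: [0.5074, -0.1573, 0.1385]
tcp_rot: [0.002, 0.139, 0.99, -0.001]
contact_force: [-2.8, -2.2, 11.3]
opening: 0.0494
grasp_force: 107.9
rows [-0.0011  0.003  -0.0018] yaw -0.0503 | ee [ 0.5074 -0.1573  0.1385] F [-2.8 -2.2 11.3] open 0.0494 gf 107.9 j [-0.3   0.32  1.92 -0.    0.9  -1.59] t 10.95
[-0.3371159   0.40082641  0.15627511]
```

```bash
python3 -m pendant '[[[0,0,0.001,0.01,0.4],[0,0,0.001,0.02,0.4],[0,0,0.001,0.03,0.4],[0,0,0.001,0.04,0.4],[0,0,0.001,0.05,0.4],[0,0,0.001,0.06,0.4]]]' 100
python3 -c "
from h import *
goto([.5083,-.156,.1394],92.1);print(read_state()['moment'])"
```

```text
t: 11.7
ee_pos: [0.5066, -0.1557, 0.1361]
tcp_rot: [0.001, 0.323, 0.946, 0.001]
contact_force: [4.2, 5.0, -3.3]
opening: 0.0491
grasp_force: 106.0
rows [-0.0032  0.0016 -0.0065] yaw -0.1105 | ee [ 0.5066 -0.1557  0.1361] F [ 4.2  5.  -3.3] open 0.0491 gf 106.0 j [-0.3   0.32  1.92  0.    0.9  -1.22] t 11.7
[ 0.82851932 -0.61933176  0.07970865]
```

The upward force has gone and z has dropped 2.4 mm, so the keyways have found the pins. Pressing down in steps.

```bash
python3 -m pendant '[[[0,0,0.006,0,0.4],[0,0,0.012,0,0.4],[0,0,0.016,0,0.4],[0,0,0.016,0,0.4]]]' 100
python3 -c "
from h import *
goto([.5083,-.156,.1193],92.1);print(read_state()['moment'])"
```

```text
t: 12.2
ee_pos: [0.5069, -0.1562, 0.1286]
tcp_rot: [0.001, 0.321, 0.947, 0.0]
contact_force: [4.2, 4.8, 0.6]
opening: 0.0499
grasp_force: 106.5
rows [-0.002   0.0019  0.0186] yaw -0.1099 | ee [ 0.5069 -0.1562  0.1286] F [4.2 4.8 0.6] open 0.0499 gf 106.5 j [-0.3   0.33  1.93  0.    0.88 -1.22] t 12.2
[ 0.66038008 -0.65408455  0.05631879]
```

```bash
python3 -m pendant '[[[0,0,0.008,0,0.4],[0,0,0.014,0,0.4],[0,0,0.019,0,0.4],[0,0,0.022,0,0.4],[0,0,0.022,0,0.4],[0,0,0.022,0,0.4]]]' 100
python3 -c "
from h import *
goto([.5083,-.156,.1193],92.1);print(read_state()['moment'])"
```

```text
t: 12.95
ee_pos: [0.507, -0.1562, 0.1203]
tcp_rot: [0.001, 0.321, 0.947, 0.0]
contact_force: [-7.6, 8.5, 33.6]
opening: 0.0494
grasp_force: 110.4
rows [-0.0019  0.0019  0.002 ] yaw -0.1099 | ee [ 0.507  -0.1562  0.1203] F [-7.6  8.5 33.6] open 0.0494 gf 110.4 j [-0.3   0.34  1.93  0.    0.86 -1.22] t 12.95
[ 1.12747191  1.10697251 -0.02995528]
```

z=0.1203 matches the home height implied by the pickup (0.1204), and 34 N is far above the 12 N spring. I'll push a little harder to confirm it is stiff, then look.

```bash
python3 -m pendant '[[[0,0,0.002,0,0.4],[0,0,0.003,0,0.4],[0,0,0.003,0,0.4],[0,0,0.003,0,0.4]]]' 120
python3 - <<'E'
from h import *
goto([.5083,-.156,.1193],92.1)
a=snap('scene','s8.png')['color'];b=snap('wrist','w8.png')['color']
e=np.array(read_state()['ee_pos'])
for z in(.115,.124,.153,.173):print(z,w2px('s8',[.509,-.156,z]).round(1))
o=np.zeros((600,800,3),np.uint8)
o[:480,:480]=cv2.resize(a[210:290,225:305],(480,480),interpolation=cv2.INTER_CUBIC)
o[:200,480:]=cv2.resize(b,(320,200))
cv2.imwrite('pics/c8.png',o[:,:,::-1])
E
```

```text
t: 13.45
ee_pos: [0.507, -0.1562, 0.1202]
tcp_rot: [0.002, 0.321, 0.947, 0.0]
contact_force: [-12.6, 9.9, 51.2]
opening: 0.0491
grasp_force: 118.5
rows [-0.0018  0.0019  0.0019] yaw -0.1099 | ee [ 0.507  -0.1562  0.1202] F [-12.6   9.9  51.2] open 0.0491 gf 118.5 j [-0.3   0.34  1.93  0.    0.86 -1.22] t 13.45
0.115 [264.  242.7]
0.124 [263.6 241. ]
0.153 [262.1 235.1]
0.173 [261.  230.9]
```

View pics/c8.png

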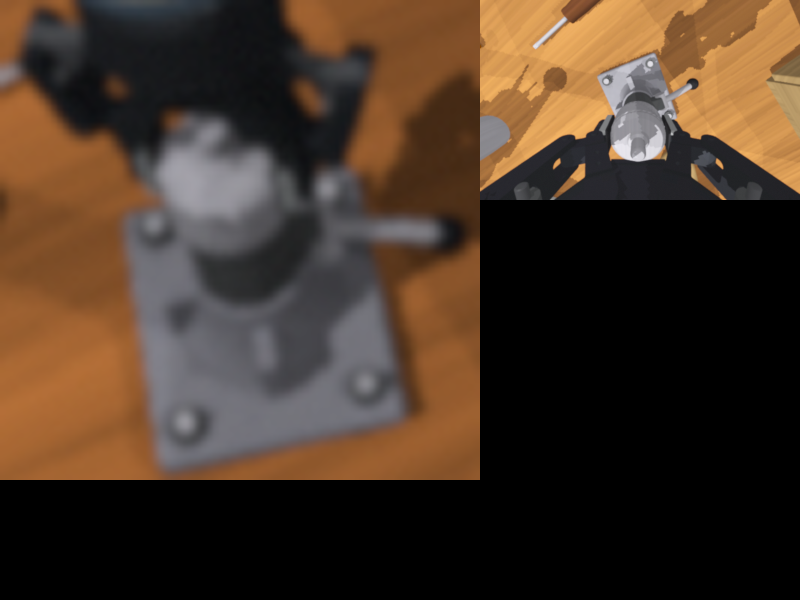

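The crop shows the collar flat on the column with no yellow sleeve visible. z moved only 0.1 mm for 17 N more push, so the head is home and held. Handing in.

```bash
python3 -c "
from plant import *
print(hand_in())"
```

```text
the job is handed in; nothing more can be done
None
```

The pin head is on the grey jack, keyed over the spigot's pins and held down on its seat with about 51 N for you to throw the cam lever; the top drawer is open with the domed head still in it, and the job is handed in.

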